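# Load a praline box under the hold-down flap of a date coder

### The job

Load the praline box into the date coder: push it along the lane, lift the spring-closed clear hold-down flap with one fingertip and keep it up off the box while the other fingertip pushes the box under it, gently, all the way to the end stop; then let the flap come down on the box and take the hand away. Only push the box, never squeeze or lift it, and leave the tub, the cup and the tin where they are.

Things in the scene. Friction and masses are not known exactly. Their poses are not given: they have to be found in the camera images.
- coder: Desktop date coder, fixed. Its frame (mm) is used in all entries. Origin: lane centre line, in the plane of the flap's infeed edge, at counter height. +x away from the operator to the hinge side, +y along the lane to the infeed; the box is pushed towards -y. Aluminium bed, top z 12, x -50 to 185, y -155 to 195. Its operator side (-x) is open. White housing x 104 to 182, y -150 to 70, top z 68.
- flap_edge (a point): Point on the bed (z 12) at the lane's centre below the flap's infeed edge; axes as the coder's. Lane 54 wide. Front rail x -33 to -27, y -125 to 190, top z 16. Rear rail x 27 to 33, y 0 to 190, top z 28; for y below 0 the rear side is the grey print-head block, x 27 to 100, y -142 to 0, top z 44. Hinge brackets x 66 to 84, y 3 to 15 and -147 to -135, top z 67.
- stop_point (a point): Point on the bed (z 12) at the lane's centre in the plane of the end stop's face (y -56); axes as the coder's. The box's leading face comes to this plane. The stop is a steel block x 11 to 27, y -66 to -56, top z 44; for x below 11 the lane is free past it, so a fingertip ahead of the box can run by in front of the stop.
- flap (a joint): Flap hinge, rad: 0 closed and empty, grows as the front lip rises, stop at 0.9. Axis along y at x 75, z 60. A spring closes it from anywhere: 3 N at the lip closed, 4 N at 0.2. At 0 its underside is 36 above the bed at the lip, 40 at the print-head block: too low for the box. At 0.09 it is level, 44 above the bed: so it rests on the box. Above 0.12 it is clear of the box; 0.15 is ample.
- flap_lip (a point): Lower front corner of the flap's pane at its infeed edge, moves with the flap; closed: x -14, y 0, z 48. The flap is a clear pane 4 thick, 130 wide (y -130 to 0), from the hinge forward to x -14, so the front 11 of the box stays uncovered; a steel lip flares 11 farther forward and 8 up. To open: fingers leaning forward 30 degrees or more, tips in under the lip from the front, then raise.
- praline_box: Closed praline box of stiff card, white lid, dark band: 50 x 50, 44 high, 50 to 105 g; origin at the centre of its underside. Stands on the bed in the infeed of the lane, square between the rails (2 mm play each side), centre at y 60 to 120. Home: centre at y -31, trailing face 6 mm inside the flap's edge.
- tub: White open plastic tub 85 x 125 x 75 high, origin at the centre of its underside; a bystander.
- steel_cup: Steel cup 72 across, 85 high, origin at the centre of its underside; a bystander.
- tin: Round brass tin 83 across, 48 high, origin at the centre of its underside; a bystander.
Things that resemble listed ones, but are neither listed nor needed, are in the scene too. Of the things that look like the praline_box, the middle-sized one is meant.

How it is judged:
By the outcome, as a careful person would: the job done as asked, in the order asked, and still so for the second after the job is handed in, with the robot touching nothing.
It also fails if it takes over 48 s, if anything falls off the work surface, if the arm or the gripper's body presses on something with over 40 N, if the wrist force passes 120 N, or if a joint passes its speed limit or range.

### The arm

A 7-joint arm with a two-finger parallel gripper is mounted at the origin on the work surface. World frame = base frame: x ahead of the robot, y to its left, z up, the work surface at z = 0. Lengths are in m, angles in rad, forces in N, time in s.
With the tool pointing down it reaches from about 0.4 to 0.875 m from the base axis. Payload 6.5 kg.
Tool frame: the origin (TCP) lies midway between the tips of the shut fingers; the grasp point (between the pads) lies 19 mm behind it; z points along the fingers, y is the line along which they close (so a half turn about z gives the same grasp; the last joint's range is limited). The gripper opens to 88 mm and grips with 3 to 60 N. Pads are 18 mm wide; open, the fingers measure 123 mm over their backs; the gripper's body (75 mm by 187 mm) begins 45 mm behind the grasp point.
Start: joints at [1.121, 0.536, -0.004, 1.538, 0.003, 1.067, -0.071], TCP at [0.243, -0.603, 0.239] pointing down, gripper open.
Joint ranges: [-2.7, 2.7], [-0.37, 2.16], [-1.27, 1.26], [0.24, 2.4], [-1.31, 4.45], [0.19, 1.91], [-2.76, 2.76]. Speed limits (rad/s): [2.39, 2.39, 3.14, 3.14, 3.14, 3.14, 3.14].

### API

Orientations are given as a unit quaternion [w, x, y, z].
In Python, from workcell import * gives the robot as it stands.
- The arm moves only by the tool servo_tool, never from a script. Its arguments are lists of equal length, an entry for each row: "travel": the shift along the tool's x, y, z normalised to -1 to 1, where 1 is 0.4 m, a list of three; "rot": the turn, a rotation vector about the tool's x, y, z normalised to -1 to 1, where 1 is 180 degrees, a list of three. In form: {"travel": [[dx, dy, dz], ...], "rot": [[rx, ry, rz], ...]}. A call has 1 to 10 rows; each row shifts and turns the commanded pose from where the row before left it, along the tool's axes as they then stand; what a row does not reach is not made up. A row lasts 1/8 s, in which the tool goes at most 62.5 mm and 10.7 degrees, less where a joint would pass 70% of its speed; a pose out of reach is approached as far as the arm can. A call with a number of a shift or a turn outside -1 to 1 is refused whole. A call with a gripper value outside its range is refused whole. "hand" is the opening, from -1 (shut) to 1 (fully open), set as the call begins (left out, the last holds). The fingers move at their own pace and stop on an object; the grip force is fixed at half the most. Time passes only in rows, so rows that do not move let the fingers close. It gives the time, the measured TCP pose, the force, the opening and the grip force at its end, in the units of the state.
- observe(): the state, without advancing time (a new reading comes with each control period).
- snapshot(name): name is "scene" or "top" or "wrist"; returns the picture (400x640x3 uint8, blue, green, red); there is no depth.
- camera_params(name): a dict with "fx", "fy", "cx", "cy" (pixels), "rvec" (rotation vector, rad) and "tvec" (3), from world to camera coordinates, as OpenCV has them. Camera axes: x right, y down, z forward; pixel columns grow to the right and rows downward; lengths in m; the calibration is good to about 2 mm. A picture is of the moment at which its call begins: read the wrist's pose just before it. camera_params takes no time and is no camera call; for the wrist camera it gives the pose at the moment of the call.
- finish_job(): hands the job in; it is judged then, once.
The state is a dict: "t": time; "joint_pos": joint angles; "qd": joint speeds; "joint_torque": joint torques, N m; "position": TCP position; "orientation": TCP orientation; "wrist_force": force on the tool from outside, world axes, zero at the start; "wrist_torque": the same for the moment, N m; "opening": finger opening in m; "gripper_force": force on a finger pad.
Only numpy, scipy, OpenCV 4.12 (cv2) and the standard library are available. Lean on these libraries where they do the work, as an engineer would, in place of code of your own. Each camera call takes 0.05 s, during which the arm holds its last target. There are 200 camera calls.

## Working session

There is one attempt and no reset: what is moved stays moved. The work goes in short steps, Python scripts to look and compute and a tool call to move; the robot and the scene stay as the last step left them, time stands still between calls to the robot, and variables do not carry over. Pictures are saved under pics/ and viewed, at most 10 in all, crops included, and the job is handed in when it is done.

Besides the shell and the picture viewer there is one more tool, called after ">>>" in YAML: its name, and indented under it one key for each argument. servo_tool: Moves the arm, as the interface text tells. Its arguments: {"type":"object","properties":{"travel":{"type":"array","items":{"type":"array","items":{"type":"number"}}},"rot":{"type":"array","items":{"type":"array","items":{"type":"number"}}},"hand":{"type":"number"}},"required":["travel","rot"]}

```bash
mkdir -p pics; ls; python3 - <<'E'
from workcell import *
import cv2
s=observe();print(s)
for n in("scene","top"):
    cv2.imwrite(f"pics/{n}0.png",snapshot(n));print(n,camera_params(n))
E
```

```text
pics
{'t': 0.0, 'joint_pos': array([ 1.12079154,  0.53714112, -0.00443307,  1.53881534,  0.00260089,
        1.06730816, -0.07118866]), 'qd': array([-0.000525  ,  0.00147577, -0.0014364 ,  0.00082102, -0.00061935,
       -0.00036765, -0.00060436]), 'joint_torque': array([-1.57079943e-03, -5.70983827e+01,  9.90223065e-01, -2.51607138e+01,
       -5.62132685e-02,  1.79412996e-02,  1.53635142e-04]), 'position': array([ 0.24315498, -0.60217135,  0.23787789]), 'orientation': array([-8.03432403e-04,  9.81635317e-01,  1.90765326e-01, -2.20424768e-04]), 'wrist_force': array([ 0.97548936, -0.1131349 ,  0.12214161]), 'wrist_torque': array([-0.00356179, -0.00802642, -0.04680318]), 'gripper_force': 0.0, 'opening': 0.08808418859728832}
scene {'fx': 425.22333298492293, 'fy': 425.22333298492293, 'cx': 322.94274860589775, 'cy': 188.9922011691151, 'rvec': array([ 1.85458993,  1.80552702, -0.6439067 ]), 'tvec': array([-0.02554595, -0.4283283 ,  1.43435348])}
top {'fx': 430.85824095203446, 'fy': 430.85824095203446, 'cx': 314.8156065068941, 'cy': 199.76957667675188, 'rvec': array([ 2.10200642, -2.1487696 ,  0.15080911]), 'tvec': array([0.01494804, 0.61649472, 0.98197976])}
```

View pics/top0.png

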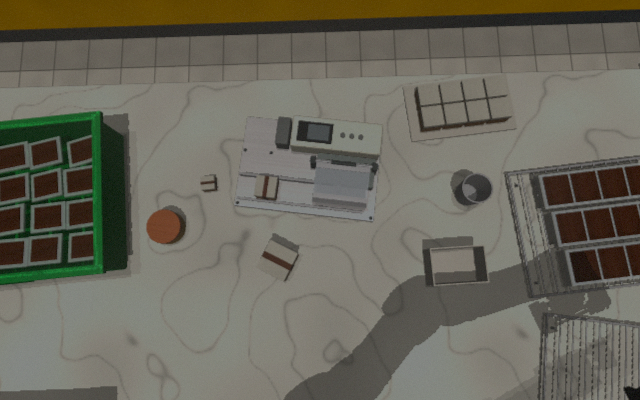

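View pics/scene0.png

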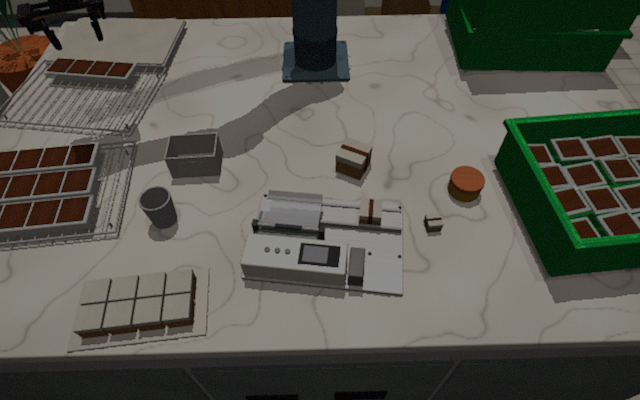

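The top view shows the coder near (310,165), with +y to the image left. The lane box is at (267,187), between a large decoy at (279,258) and a small one at (208,183). I'll zoom in next to get the corners.

```bash
cat > h.py <<'E'
from workcell import *
import numpy as np, cv2
from scipy.spatial.transform import Rotation as R
def cam(n):
    c=camera_params(n); K=np.array([[c['fx'],0,c['cx']],[0,c['fy'],c['cy']],[0,0,1]])
    return K,cv2.Rodrigues(np.array(c['rvec']))[0],np.array(c['tvec'])
def cast(C,px,z):
    K,Rm,t=C; o=-Rm.T@t; d=Rm.T@np.linalg.solve(K,[px[0],px[1],1]); return o+d*(z-o[2])/d[2]
def proj(C,p):
    K,Rm,t=C; q=(K@(Rm@np.atleast_2d(p).T+t[:,None])).T; return q[:,:2]/q[:,2:]
E
python3 - <<'E'
from h import *
im=cv2.imread("pics/top0.png")[105:232,222:392]
b=cv2.resize(im,None,fx=4.7,fy=4.7,interpolation=cv2.INTER_CUBIC)
b=cv2.convertScaleAbs(b,alpha=1.5)
cv2.imwrite("pics/topz.png",b);print(b.shape)
C=cam("top")
for p in[(247,117),(236,206),(374,221),(382,125)]:print(cast(C,p,.012))
E
```

```text
(597, 799, 3)
[0.8437312  0.17284174 0.012     ]
[0.61208508 0.1990394  0.012     ]
[ 0.5666862  -0.14234277  0.012     ]
[ 0.81233621 -0.17311909  0.012     ]
```

View pics/topz.png

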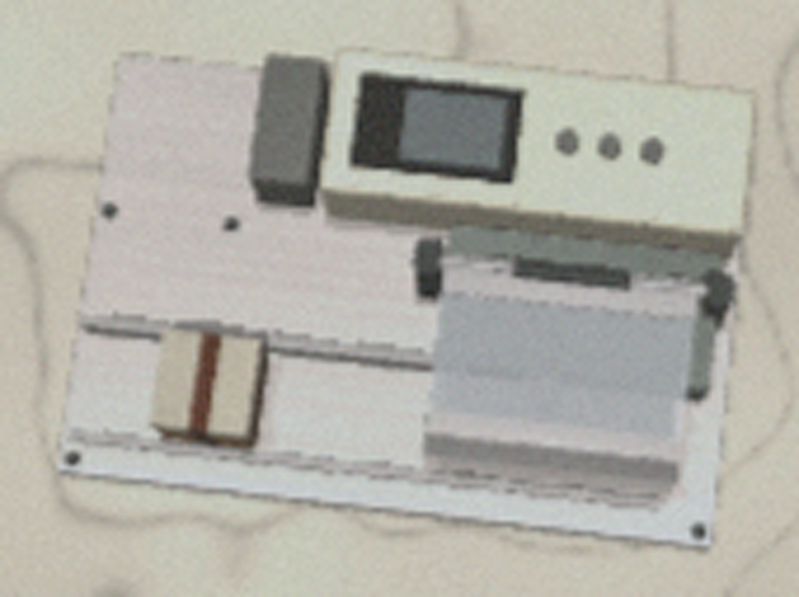

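The zoom gives the bed corners TL (118,55), BL (60,470) and BR (711,546). The housing top corners are at (337,50), (755,93), (738,237) and (322,193). The box lid spans roughly (155..268, 328..442), and the flap's infeed edge is near x=430.

```bash
cat >> h.py <<'E'
def fit(A,B):
    a=A-A.mean(0);b=B-B.mean(0); th=np.arctan2((a[:,0]*b[:,1]-a[:,1]*b[:,0]).sum(),(a*b).sum())
    r=np.array([[np.cos(th),-np.sin(th)],[np.sin(th),np.cos(th)]]); return th,B.mean(0)-r@A.mean(0),r
E
python3 - <<'E'
from h import *
C=cam("top")
f=lambda z,h:cast(C,((z[0]+.5)/4.7-.5+222,(z[1]+.5)/4.7-.5+105),h)[:2]
D=[((118,55),12,185,195),((60,470),12,-50,195),((711,546),12,-50,-155),((337,50),68,182,70),((755,93),68,182,-150),((738,237),68,104,-150),((322,193),68,104,70)]
A=np.array([[x,y] for _,_,x,y in D])/1e3; B=np.array([f(p,z/1e3) for p,z,_,_ in D])
th,t,r=fit(A,B);print(np.degrees(th),t,(B-(A@r.T+t))*1e3)
for p in[(168,330),(268,335),(255,442),(155,428)]:print((r.T@(f(p,.056)-t))*1e3)
print("lip",(r.T@(f((430,362),.05)-t))*1e3)
S=cam("scene")
P=np.array([[185,195,12],[-50,195,12],[185,-155,12],[182,70,68],[182,-150,68]])/1e3
print(proj(S,np.c_[P[:,:2]@r.T+t,P[:,2]]))
E
```

```text
-7.912445970732492 [0.6359838  0.00588886] [[-0.44410636  0.03142769]
 [ 2.39595552 -2.76141121]
 [ 2.1783115   1.12552845]
 [-1.925776   -0.87879668]
 [-1.06259554  2.07416018]
 [ 0.11659248  3.41388703]
 [-1.25838161 -3.00479548]]
[ 25.51530809 137.81094917]
[28.70268925 86.26911595]
[-27.25425427  85.53642159]
[-25.89397295 137.28737063]
lip [25.26568252  2.27538464]
[[402.70377568 292.97378805]
 [402.43945912 204.13027769]
 [240.28869704 276.42130206]
 [344.52816174 273.28433111]
 [238.67986675 262.76298228]]
```

```bash
cat >> h.py <<'E'
TH=np.radians(-7.9); T0=np.array([.6360,.0059,0])
RC=R.from_euler('z',TH)
def state():
    s=observe(); q=s['orientation']; Rt=R.from_quat([q[1],q[2],q[3],q[0]])
    return s,np.array(s['position']),Rt
def goto(c,lean=None):
    "travel/rot units from the present pose to coder point c (mm)"
    s,p,Rt=state()
    w=RC.apply(np.array(c)/1e3)+T0
    print("t",s['t'],"coder",(RC.inv().apply(p-T0)*1e3).round(1),"F",RC.inv().apply(s['wrist_force']).round(1),"travel",(Rt.inv().apply(w-p)/.4).round(4))
    if lean is not None:
        a=np.radians(lean); M=np.array([[np.cos(a),0,np.sin(a)],[0,-1,0],[np.sin(a),0,-np.cos(a)]])
        Rg=RC*R.from_matrix(M); rv=(Rt.inv()*Rg).as_rotvec(); print("rot",(rv/np.pi).round(4),"world",w)
E
python3 - <<'E'
from h import *
goto((-134,98,240),45); goto((-134,98,240),0)
C=cam("top")
print((RC.inv().apply(cast(C,(279,258),.03)-T0)*1e3))
E
```

```text
t 0.1 coder [-305.5 -656.3  238. ] F [-0.8  0.1  0.3] travel [ 1.3116 -1.4212 -0.0031]
rot [-0.0656  0.2443  0.1572] world [0.5167413 0.1213875 0.24     ]
t 0.1 coder [-305.5 -656.3  238. ] F [-0.8  0.1  0.3] travel [ 1.3116 -1.4212 -0.0031]
rot [-0.0005  0.0002  0.1661] world [0.5167413 0.1213875 0.24     ]
[-165.43112132   62.46393466   30.        ]
```

>>> servo_tool:
  travel:
    - [0.09,-0.1,0]
    - [0.09,-0.1,0]
    - [0.09,-0.1,0]
    - [0.09,-0.1,0]
    - [0.09,-0.1,0]
    - [0.09,-0.1,0]
    - [0.09,-0.1,0]
    - [0.09,-0.1,0]
    - [0.09,-0.1,0]
    - [0.09,-0.1,0]
  rot:
    - [0,0,0]
    - [0,0,0]
    - [0,0,0]
    - [0,0,0]
    - [0,0,0]
    - [0,0,0]
    - [0,0,0]
    - [0,0,0]
    - [0,0,0]
    - [0,0,0]
  hand: 1

```text
t: 1.35
position: [0.4276, -0.0954, 0.2387]
orientation: [0.0, 0.982, 0.191, 0.0]
wrist_force: [0.3, -0.8, 0.1]
opening: 0.0879
gripper_force: 0.0
```

>>> servo_tool:
  travel:
    - [0.1,-0.1,0]
    - [0.1,-0.1,0]
    - [0.1,-0.1,0]
    - [0.1,-0.1,0]
    - [0,0,0]
    - [0,0,0]
    - [0,0,0]
  rot:
    - [0,0,0]
    - [0,0,0]
    - [0,0,0]
    - [0,0,0]
    - [0,0,0.055]
    - [0,0,0.055]
    - [0,0,0.056]

```text
t: 2.22
position: [0.5155, 0.1113, 0.2382]
orientation: [0.0, 0.997, -0.072, -0.0]
wrist_force: [0.2, 0.2, 0.1]
opening: 0.0884
gripper_force: 0.0
```

>>> servo_tool:
  travel:
    - [0,0,0]
    - [0,0,0]
    - [0,0,0]
    - [0,0,0]
    - [0,0,0]
    - [0,0,0]
  rot:
    - [0,0.05,0]
    - [0,0.05,0]
    - [0,0.05,0]
    - [0,0.05,0]
    - [0,0.05,0]
    - [0,0,0]

```text
t: 2.98
position: [0.5153, 0.1066, 0.2155]
orientation: [0.029, 0.97, -0.065, 0.232]
wrist_force: [-0.2, 1.0, 0.4]
opening: 0.0883
gripper_force: 0.0
```

```bash
python3 - <<'E'
from h import *
goto((-84,98,96),45)
print(observe()['joint_pos'])
E
```

```text
t 2.975 coder [-133.4   83.2  215.5] F [-0.3  1.   0.4] travel [-0.0255 -0.0452  0.3214]
rot [0.0073 0.0997 0.0041] world [0.56626677 0.11451527 0.096     ]
[-0.70417042  0.19178073  0.26537405  2.2441165   0.62490836  0.39540846
 -2.70114526]
```

>>> servo_tool:
  travel:
    - [0,0,0]
    - [0,0,0]
    - [0,0,0]
    - [0,0,0]
    - [0,0,0]
    - [0,0,0]
    - [0,0,0]
    - [0,0,0]
    - [0,0,0]
  rot:
    - [0,0,-0.056]
    - [0,0,-0.056]
    - [0,0,-0.056]
    - [0,0,-0.056]
    - [0,0,-0.056]
    - [0,0,-0.056]
    - [0,0,-0.056]
    - [0,0,-0.056]
    - [0,0,-0.056]

```text
t: 4.1
position: [0.5167, 0.1048, 0.2168]
orientation: [0.186, 0.728, 0.644, 0.143]
wrist_force: [0.5, -0.3, 0.5]
opening: 0.0881
gripper_force: 0.0
```

>>> servo_tool:
  travel:
    - [0,0,0]
    - [0,0,0]
    - [0,0,0]
    - [0,0,0]
    - [0,0,0]
    - [0,0,0]
    - [0,0,0]
    - [0,0,0]
    - [0,0,0]
  rot:
    - [0,0,-0.056]
    - [0,0,-0.056]
    - [0,0,-0.056]
    - [0,0,-0.056]
    - [0,0,-0.056]
    - [0,0,-0.056]
    - [0,0,-0.056]
    - [0,0,-0.056]
    - [0,0,-0.056]

```text
t: 5.22
position: [0.5168, 0.1048, 0.217]
orientation: [0.233, 0.053, 0.971, -0.032]
wrist_force: [0.2, 0.7, -0.0]
opening: 0.0878
gripper_force: 0.0
```

```bash
sed -i 's/np.array(\[\[np.cos(a),0,np.sin(a)\],\[0,-1,0\],\[np.sin(a),0,-np.cos(a)\]\])/np.array([[-np.cos(a),0,np.sin(a)],[0,1,0],[-np.sin(a),0,-np.cos(a)]])/' h.py; python3 - <<'E'
from h import *
goto((-84,98,120),45)
print(observe()['joint_pos'])
E
```

```text
t 5.225 coder [-131.7   81.6  217. ] F [ 0.1  0.7 -0. ] travel [0.0029 0.0475 0.2691]
rot [-0.0058 -0.0993  0.012 ] world [0.56626677 0.11451527 0.12      ]
[-0.24104936  0.20237936 -0.24199607  2.21807359  0.80424804  0.46903441
  0.31113195]
```

>>> servo_tool:
  travel:
    - [0.0007,0.012,0.067]
    - [0.0007,0.012,0.067]
    - [0.0007,0.012,0.067]
    - [0.0008,0.012,0.067]
    - [0,0,0]
    - [0,0,0]
    - [0,0,0]
  rot:
    - [0,0,0]
    - [0,0,0]
    - [0,0,0]
    - [0,0,0]
    - [-0.002,-0.05,0.006]
    - [-0.003,-0.05,0.006]
    - [0,0,0]

```text
t: 6.1
position: [0.565, 0.1007, 0.1163]
orientation: [0.286, 0.065, 0.955, -0.054]
wrist_force: [0.4, 1.2, -0.2]
opening: 0.0879
gripper_force: 0.0
```

```bash
python3 - <<'E'
from h import *
goto((-14,98,26),45);goto((-64,98,76),45)
print(observe()['joint_pos'])
E
```

```text
t 6.1 coder [-83.4  84.2 116.3] F [ 0.3  1.3 -0.2] travel [-0.0206  0.0522  0.2812]
rot [-0.0196 -0.0635  0.009 ] world [0.63560243 0.10489415 0.026     ]
t 6.1 coder [-83.4  84.2 116.3] F [ 0.3  1.3 -0.2] travel [0.0145 0.0419 0.1083]
rot [-0.0196 -0.0635  0.009 ] world [0.58607696 0.11176638 0.076     ]
[-0.49472707  0.47708012  0.03169303  2.24885738  1.69610274  0.36518733
 -0.65281982]
```

>>> servo_tool:
  travel:
    - [0.007,0.021,0.054]
    - [0.007,0.021,0.054]
    - [0,0,0]
    - [0,0,0]
    - [0,0,0]
  rot:
    - [0,0,0]
    - [0,0,0]
    - [-0.01,-0.03,0.004]
    - [-0.01,-0.03,0.004]
    - [0,0,0]

```text
t: 6.72
position: [0.5859, 0.1092, 0.0756]
orientation: [0.373, 0.064, 0.925, -0.029]
wrist_force: [-0.5, -0.0, -0.4]
opening: 0.088
gripper_force: 0.0
```

```bash
python3 - <<'E'
from h import *
goto((-14,98,26),45);goto((-44,98,56),40)
print(observe()['joint_pos'])
E
```

```text
t 6.725 coder [-63.9  95.5  75.6] F [-0.5 -0.1 -0.4] travel [-0.0038  0.0075  0.1757]
rot [-0.0021 -0.006   0.0011] world [0.63560243 0.10489415 0.026     ]
t 6.725 coder [-63.9  95.5  75.6] F [-0.5 -0.1 -0.4] travel [-0.0018  0.0068  0.0697]
rot [-0.0022  0.0218  0.001 ] world [0.60588715 0.10901749 0.056     ]
[-0.3507028   0.65187986 -0.16405014  2.30373875  2.29367484  0.6903448
 -1.25551606]
```

```bash
python3 - <<'E'
from h import *
C=cam("wrist"); im=snapshot("wrist")
# overlay predicted points: box lid corners, flap edge line, front rail top
P=[[25,136,56],[25,86,56],[-25,86,56],[-25,136,56],[-14,0,48],[-14,-130,48],[-27,190,16],[-27,0,16],[27,190,28],[27,0,28],[11,-56,44]]
W=RC.apply(np.array(P)/1e3)+T0; q=proj(C,W); print(q.round(0).tolist())
for u,v in q: cv2.circle(im,(int(np.clip(u,-999,1999)),int(np.clip(v,-999,1999))),3,(0,0,255),1)
cv2.imwrite("pics/w1.png",cv2.convertScaleAbs(im,alpha=1.4))
E
```

```text
[[368.0, 268.0], [302.0, 267.0], [300.0, 245.0], [380.0, 246.0], [172.0, 239.0], [-22.0, 237.0], [455.0, 189.0], [174.0, 187.0], [433.0, 234.0], [196.0, 233.0], [110.0, 245.0]]
```

View pics/w1.png

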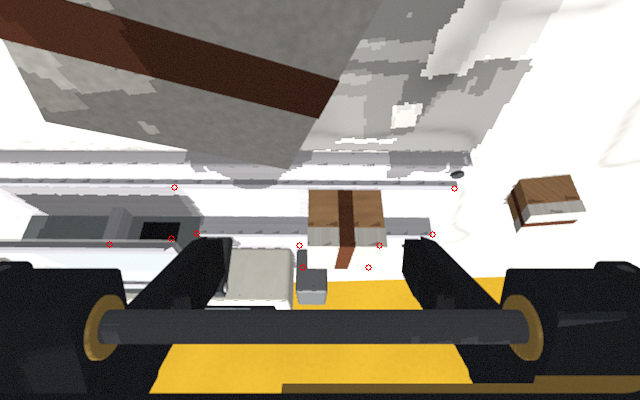

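The wrist view is upside-down, with the operator side at the top. The lane box is at (308–385, 190–268), about 4 mm farther towards +y than predicted. The rails and rail ends match the prediction. The large decoy fills the top left close to the camera, so I'll check clearance there.

```bash
python3 - <<'E'
from h import *
K,Rm,t=cam("wrist"); c=-Rm.T@t; s,p,Rt=state()
print("cam tool-frame",Rt.inv().apply(c-p)*1e3,"coder",RC.inv().apply(c-T0)*1e3)
# decoy extents: dark-shadowless top from top view, lid corners from two views
im=cv2.imread("pics/top0.png")[232:285,250:310]; cv2.imwrite("pics/d.png",cv2.convertScaleAbs(cv2.resize(im,None,fx=6,fy=6,interpolation=2),alpha=1.5))
im2=cv2.imread("pics/scene0.png")[135:190,325:385]; cv2.imwrite("pics/d2.png",cv2.convertScaleAbs(cv2.resize(im2,None,fx=6,fy=6,interpolation=2),alpha=1.5))
cv2.imwrite("pics/dd.png",np.hstack([cv2.imread("pics/d.png")[:318],cv2.imread("pics/d2.png")[:318]]))
E
```

```text
cam tool-frame [  79.83513389   -0.91478896 -146.1051913 ] coder [-221.78993856   95.80731972  126.04136377]
```

View pics/dd.png

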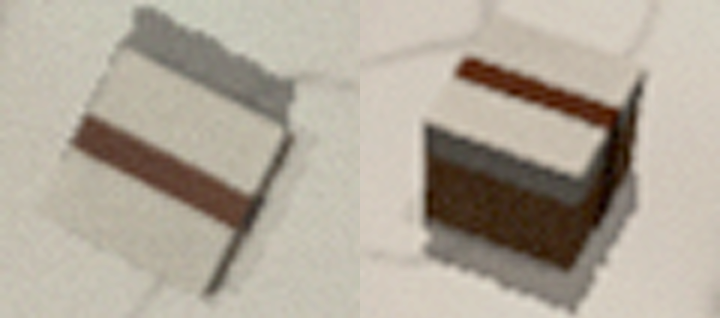

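```bash
python3 - <<'E'
from h import *
C=cam("top");S=cam("scene")
u=lambda p:RC.inv().apply(p-T0)*1e3
for h in(.05,.065):
  for p in[(128,45),(290,130),(205,292),(42,205)]:print(h,u(cast(C,(p[0]/6+250,p[1]/6+232),h)).round())
b=cast(S,(210/6+325,270/6+135),0);print("bottom",u(b))
for h in(.045,.05,.055,.06,.065,.07):print(h,u(cast(S,(224/6+325,180/6+135),h)).round())
E
```

```text
0.05 [-125.   84.   50.]
0.05 [-150.   16.   50.]
0.05 [-216.   41.   50.]
0.05 [-191.  109.   50.]
0.065 [-126.   82.   65.]
0.065 [-151.   15.   65.]
0.065 [-216.   40.   65.]
0.065 [-191.  107.   65.]
bottom [-126.15682107   87.15159672    0.        ]
0.045 [-138.   90.   45.]
0.05 [-134.   90.   50.]
0.055 [-129.   90.   55.]
0.06 [-125.   89.   60.]
0.065 [-120.   89.   65.]
0.07 [-116.   89.   70.]
```

The large decoy spans x -216..-125 and y 15..109, about 60 mm high. Leaning 37° instead of 45° keeps the camera well above it.

>>> servo_tool:
  travel:
    - [0,0.01,0]
    - [0,0.01,0]
    - [0,0,0]
  rot:
    - [0,0.02,0]
    - [0,0.019,0]
    - [0,0,0]

```text
t: 7.15
position: [0.5907, 0.1198, 0.0792]
orientation: [0.32, 0.065, 0.945, -0.023]
wrist_force: [-0.2, -0.4, -0.1]
opening: 0.088
gripper_force: 0.0
```

```bash
python3 - <<'E'
from h import *
goto((-17,104,25),37);print(observe()['joint_pos'])
E
```

```text
t 7.15 coder [-60.5 106.6  79.2] F [-0.1 -0.4 -0.1] travel [-0.0042 -0.0061  0.1736]
rot [-0.0008  0.0021  0.0004] world [0.63345557 0.11124954 0.025     ]
[-0.39487863  0.59884235 -0.08401799  2.23465757  2.12687743  0.46790664
 -1.08033228]
```

>>> servo_tool:
  travel:
    - [-0.001,-0.0015,0.044]
    - [-0.001,-0.0015,0.044]
    - [-0.001,-0.0015,0.043]
    - [-0.001,-0.0015,0.043]
    - [0,0,0]
  rot:
    - [0,0,0]
    - [0,0,0]
    - [0,0,0]
    - [0,0,0]
    - [0,0,0]

```text
t: 7.78
position: [0.6311, 0.1103, 0.022]
orientation: [0.318, 0.064, 0.946, -0.024]
wrist_force: [0.1, 0.5, 3.6]
opening: 0.0879
gripper_force: 1.4
```

```bash
python3 - <<'E'
from h import *
goto((-17,60,25),37)
C=cam("wrist"); im=snapshot("wrist")
cv2.imwrite("pics/w2.png",cv2.convertScaleAbs(im,alpha=1.2))
s=cv2.imread
im=snapshot("scene")[150:260,220:440]; cv2.imwrite("pics/s2.png",cv2.convertScaleAbs(cv2.resize(im,None,fx=3.5,fy=3.5,interpolation=2),alpha=1.4))
E
```

```text
t 7.775 coder [-19.2 102.7  22. ] F [0.1 0.5 3.6] travel [-0.0086 -0.1069 -0.0021]
rot [-0.0012  0.0011  0.001 ] world [0.62740801 0.06766713 0.025     ]
```

View pics/w2.png

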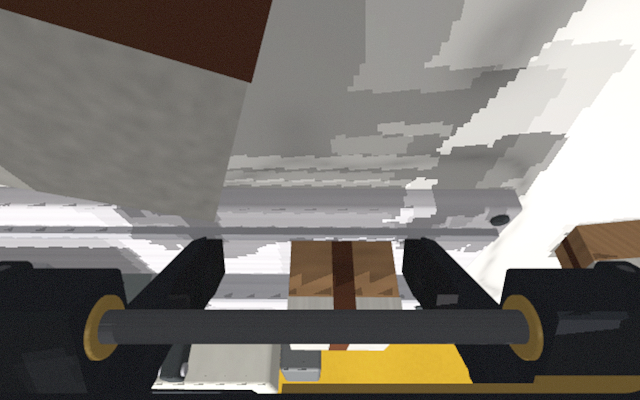

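The tips straddle the box: its right edge is at 402 and the pad's inner face at 404. Fz of 3.6 N means a tip is resting on the front rail, so I'll raise it slightly and push.

>>> servo_tool:
  travel:
    - [-0.011,0.003,-0.006]
    - [0,0,0]
  rot:
    - [0,0,0]
    - [0,0,0]

```text
t: 8.12
position: [0.6332, 0.1115, 0.0274]
orientation: [0.318, 0.064, 0.946, -0.024]
wrist_force: [0.1, -0.2, 0.1]
opening: 0.0882
gripper_force: 0.0
```

```bash
python3 - <<'E'
from h import *
goto((-17,64,26),37)
E
```

```text
t 8.125 coder [-17.3 104.2  27.4] F [ 0.2 -0.2  0.1] travel [ 0.0018 -0.1005  0.0035]
rot [-0.0011  0.0012  0.001 ] world [0.62795779 0.07162916 0.026     ]
```

>>> servo_tool:
  travel:
    - [0.0002,-0.0125,0.0005]
    - [0.0002,-0.0125,0.0005]
    - [0.0002,-0.0125,0.0005]
    - [0.0002,-0.0125,0.0005]
    - [0.0002,-0.0125,0.0005]
    - [0.0002,-0.0125,0.0005]
    - [0.0002,-0.0125,0.0005]
    - [0.0002,-0.0125,0]
    - [0,0,0]
  rot:
    - [0,0,0]
    - [0,0,0]
    - [0,0,0]
    - [0,0,0]
    - [0,0,0]
    - [0,0,0]
    - [0,0,0]
    - [0,0,0]
    - [0,0,0]

```text
t: 9.25
position: [0.6275, 0.0707, 0.0255]
orientation: [0.318, 0.065, 0.946, -0.025]
wrist_force: [0.1, 0.1, -0.5]
opening: 0.0883
gripper_force: 0.0
```

```bash
python3 - <<'E'
from h import *
goto((-18,13,26),37)
E
```

```text
t 9.25 coder [-17.4  63.1  25.5] F [ 0.1  0.1 -0.5] travel [ 0.0008 -0.1251 -0.0014]
rot [-0.0015  0.0009  0.0009] world [0.61995761 0.02125062 0.026     ]
```

>>> servo_tool:
  travel:
    - [0,-0.0125,0]
    - [0,-0.0125,0]
    - [0,-0.0125,0]
    - [0,-0.0125,0]
    - [0,-0.0125,0]
  rot:
    - [0,0,0]
    - [0,0,0]
    - [0,0,0]
    - [0,0,0]
    - [0,0,0]

```text
t: 9.88
position: [0.624, 0.0464, 0.0256]
orientation: [0.318, 0.064, 0.946, -0.024]
wrist_force: [0.7, 0.5, 0.8]
opening: 0.088
gripper_force: 0.2
```

>>> servo_tool:
  travel:
    - [0,-0.0125,0]
    - [0,-0.0125,0]
    - [0,-0.0125,0]
    - [0,-0.0125,0]
    - [0,-0.0125,0]
    - [0,0,0]
  rot:
    - [0,0,0]
    - [0,0,0]
    - [0,0,0]
    - [0,0,0]
    - [0,0,0]
    - [0,0,0]

```text
t: 10.62
position: [0.6206, 0.0213, 0.0258]
orientation: [0.318, 0.065, 0.946, -0.025]
wrist_force: [0.4, 0.3, 1.4]
opening: 0.0878
gripper_force: 0.0
```

```bash
python3 - <<'E'
from h import *
goto((-18,16,26),37);goto((-11,16,44))
im=snapshot("wrist"); C=cam("wrist")
q=proj(C,RC.apply(np.array([[-14,0,48],[-25,0,56],[-14,-130,48],[-25,7,56],[-25,57,56]])/1e3)+T0)
print(q.round())
cv2.imwrite("pics/w3.png",cv2.convertScaleAbs(im,alpha=1.2))
E
```

```text
t 10.625 coder [-17.3  13.1  25.8] F [0.3 0.3 1.4] travel [ 0.001   0.0072 -0.0014]
rot [-0.0015  0.0009  0.0009] world [0.62036994 0.02422215 0.026     ]
t 10.625 coder [-17.3  13.1  25.8] F [0.3 0.3 1.4] travel [-0.0401  0.0069 -0.0267]
[[285. 304.]
 [283. 316.]
 [  5. 303.]
 [299. 316.]
 [418. 316.]]
```

View pics/w3.png

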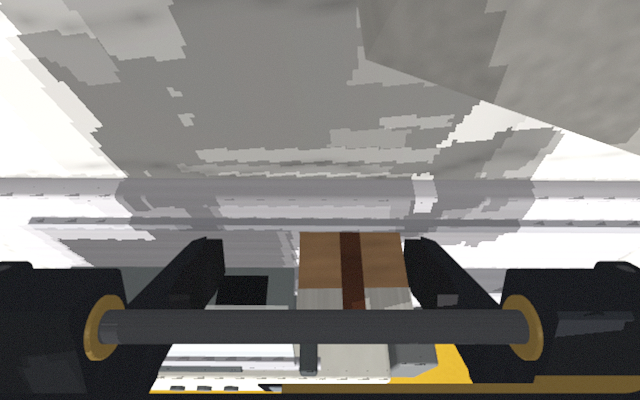

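The box sits against the rear pad (300–405, 232–370), with its leading face just before the flap edge at about x=295. I'll back off 2 mm and raise the flap.

>>> servo_tool:
  travel:
    - [0,0.006,0]
    - [-0.007,0,-0.0045]
    - [-0.007,0,-0.0045]
    - [-0.007,0,-0.0045]
    - [-0.007,0,-0.0045]
    - [-0.006,0,-0.0045]
    - [-0.006,0,-0.0042]
    - [0,0,0]
  rot:
    - [0,0,0]
    - [0,0,0]
    - [0,0,0]
    - [0,0,0]
    - [0,0,0]
    - [0,0,0]
    - [0,0,0]
    - [0,0,0]

```text
t: 11.68
position: [0.6238, 0.0244, 0.0421]
orientation: [0.314, 0.064, 0.947, -0.024]
wrist_force: [-9.0, 2.5, -2.7]
opening: 0.0882
gripper_force: 4.2
```

```bash
python3 - <<'E'
from h import *
goto((-11,16,44),37)
im=snapshot("scene"); S=cam("scene")
def P(th):
    c,s=np.cos(th),np.sin(th); o=[]
    for y in(0,-130):
        for x,z in((-89,-12),(-100,-4)): o.append([75+x*c+z*s,y,60-x*s+z*c])
    return proj(S,RC.apply(np.array(o)/1e3)+T0).round(1).tolist()
print(P(0));print(P(.2));print(P(.12))
im=im[165:265,220:420]; cv2.imwrite("pics/s3.png",cv2.convertScaleAbs(cv2.resize(im,None,fx=4,fy=4,interpolation=2),alpha=1.4))
E
```

```text
t 11.675 coder [-14.6  16.6  42.1] F [-9.3  1.2 -2.7] travel [-0.01   -0.0015  0.0016]
rot [-0.0009 -0.0013  0.0011] world [0.62730351 0.02326004 0.044     ]
[[321.6, 200.0], [322.1, 194.3], [267.6, 195.4], [268.2, 189.7]]
[[321.6, 195.2], [322.0, 189.4], [266.9, 190.5], [267.1, 184.8]]
[[321.6, 197.0], [322.0, 191.2], [267.2, 192.3], [267.6, 186.6]]
```

View pics/s3.png

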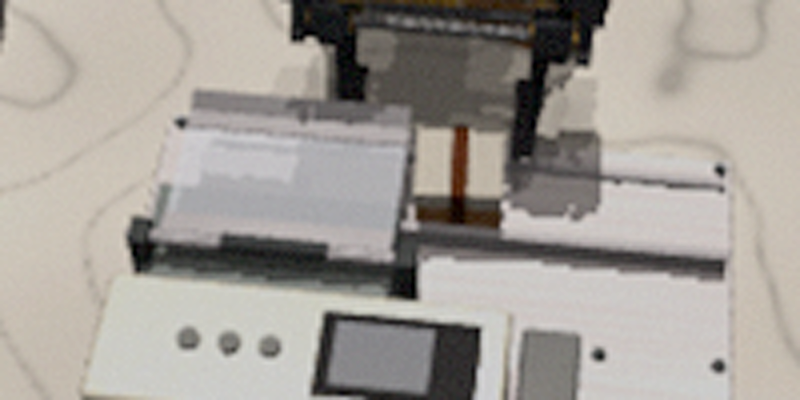

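The flap is up at roughly 0.12 rad, with its lip corner at about (322,191) in full-image pixels. It needs a little more, so I'll raise straight up.

>>> servo_tool:
  travel:
    - [-0.0045,0,-0.006]
    - [-0.0045,0,-0.006]
    - [0,0,0]
    - [0,0,0]
  rot:
    - [0,0,0]
    - [0,0,0]
    - [0,0,0]
    - [0,0,0]

```text
t: 12.22
position: [0.6245, 0.0243, 0.0484]
orientation: [0.315, 0.064, 0.947, -0.024]
wrist_force: [-6.8, 1.8, -1.1]
opening: 0.0882
gripper_force: 3.6
```

```bash
cat >> h.py <<'E'
def lipcrop(name):
    "scene crop x300-345,y175-225 at 12x with predicted infeed lip edge for 0,.1,.2,.3"
    im=snapshot("scene"); S=cam("scene"); b=cv2.resize(im[175:225,290:350],None,fx=12,fy=12,interpolation=2)
    b=cv2.convertScaleAbs(b,alpha=1.4)
    for th in(.1,.2,.3):
        c,s=np.cos(th),np.sin(th)
        q=proj(S,RC.apply(np.array([[75-100*c-4*s,0,60+100*s-4*c],[75-89*c-12*s,0,60+89*s-12*c]])/1e3)+T0)
        for u,v in q: cv2.circle(b,(int((u-290+.5)*12),int((v-175+.5)*12)),4,(0,0,255 if th<.15 else 0) if th<.25 else (255,0,0),-1)
    cv2.imwrite(name,b)
E
python3 - <<'E'
from h import *
goto((-11,16,48),37)
lipcrop("pics/l1.png")
E
```

```text
t 12.225 coder [-14.   16.7  48.4] F [-7.   0.9 -1.1] travel [-0.0053 -0.0017  0.0053]
rot [-0.0009 -0.0009  0.0012] world [0.62730351 0.02326004 0.048     ]
```

View pics/l1.png

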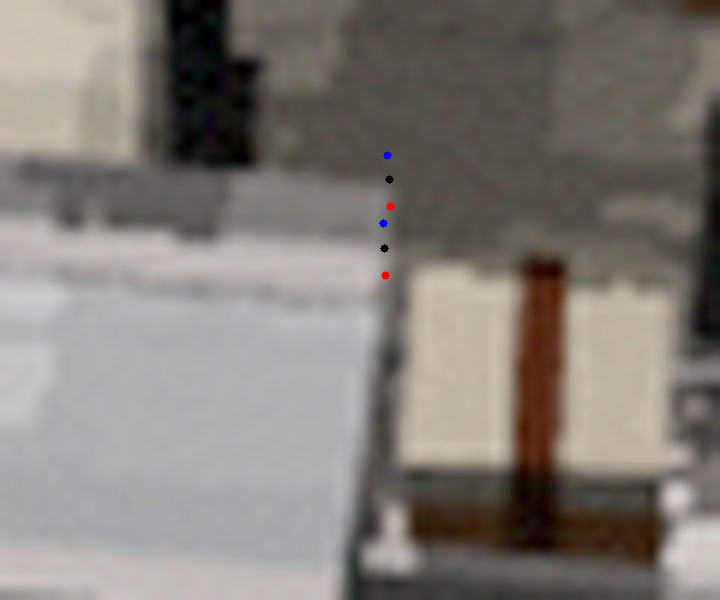

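The lip edge matches the 0.2 rad mark, so the flap is well clear. I'll push on.

>>> servo_tool:
  travel:
    - [0,-0.008,0]
    - [0,-0.01,0]
    - [0,-0.01,0]
    - [0,-0.01,0]
    - [0,-0.01,0]
    - [0,-0.01,0]
  rot:
    - [0,0,0]
    - [0,0,0]
    - [0,0,0]
    - [0,0,0]
    - [0,0,0]
    - [0,0,0]

```text
t: 13.02
position: [0.6227, 0.0023, 0.0493]
orientation: [0.316, 0.063, 0.946, -0.023]
wrist_force: [-3.7, 3.9, -3.2]
opening: 0.0883
gripper_force: 2.5
```

```bash
python3 - <<'E'
from h import *
goto((-14,-40,48),37)
lipcrop("pics/l2.png")
E
```

```text
t 13.025 coder [-12.7  -5.3  49.3] F [-4.2  3.4 -3.2] travel [ 0.005  -0.0866  0.0007]
rot [-0.0004 -0.0001  0.0015] world [ 0.61663509 -0.03179615  0.048     ]
```

View pics/l2.png

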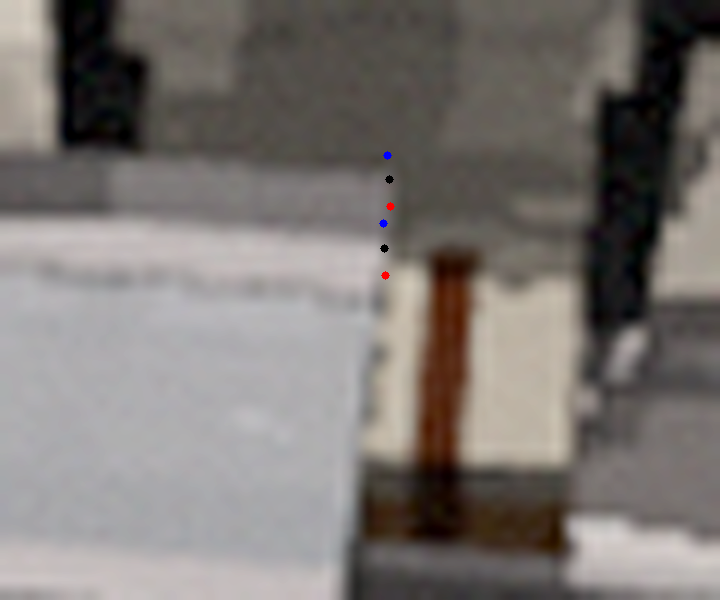

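The box is passing under the flap, with the leading part behind the pane edge at x≈370. The flap is at about 0.22 rad and the box is upright. I have used all 10 views, so I'll go on by forces and pixel checks.

>>> servo_tool:
  travel:
    - [0,-0.0095,0]
    - [0,-0.0095,0]
    - [0,-0.0095,0]
    - [0,-0.0095,0]
    - [0,-0.0095,0]
    - [0,-0.0095,0]
    - [0,-0.0095,0]
    - [0,-0.0095,0]
    - [0,0,0]
  rot:
    - [0,0,0]
    - [0,0,0]
    - [0,0,0]
    - [0,0,0]
    - [0,0,0]
    - [0,0,0]
    - [0,0,0]
    - [0,0,0]
    - [0,0,0]

```text
t: 14.2
position: [0.6189, -0.0289, 0.0496]
orientation: [0.317, 0.064, 0.946, -0.024]
wrist_force: [-3.7, 2.7, -3.2]
opening: 0.0884
gripper_force: 2.6
```

```bash
python3 - <<'E'
from h import *
goto((-13,-46,49),37)
E
```

```text
t 14.2 coder [-12.2 -36.8  49.6] F [-4.1  2.2 -3.2] travel [ 0.0027 -0.023   0.0001]
rot [-0.001   0.0002  0.0012] world [ 0.61680093 -0.03787666  0.049     ]
```

>>> servo_tool:
  travel:
    - [0,-0.004,0]
    - [0,-0.004,0]
    - [0,-0.004,0]
    - [0,-0.004,0]
    - [0,-0.004,0]
    - [0,0,0]
  rot:
    - [0,0,0]
    - [0,0,0]
    - [0,0,0]
    - [0,0,0]
    - [0,0,0]
    - [0,0,0]

```text
t: 14.95
position: [0.6183, -0.0366, 0.0499]
orientation: [0.317, 0.064, 0.946, -0.024]
wrist_force: [-3.8, 4.1, -2.5]
opening: 0.0883
gripper_force: 2.5
```

>>> servo_tool:
  travel:
    - [0,-0.003,0]
    - [0,-0.003,0]
    - [0,0,0]
  rot:
    - [0,0,0]
    - [0,0,0]
    - [0,0,0]

```text
t: 15.32
position: [0.618, -0.0391, 0.05]
orientation: [0.317, 0.064, 0.946, -0.024]
wrist_force: [-3.9, 3.8, -2.8]
opening: 0.0879
gripper_force: 2.5
```

```bash
python3 - <<'E'
from h import *
goto((-13,-50,49),37)
E
```

```text
t 15.325 coder [-11.6 -47.   50. ] F [-4.4  3.2 -2.8] travel [ 0.0042 -0.0075 -0.0001]
rot [-0.0009  0.0006  0.0012] world [ 0.61625115 -0.04183869  0.049     ]
```

>>> servo_tool:
  travel:
    - [0,-0.0025,0]
    - [0,-0.0025,0]
    - [0,0,0]
  rot:
    - [0,0,0]
    - [0,0,0]
    - [0,0,0]

```text
t: 15.7
position: [0.6178, -0.0411, 0.05]
orientation: [0.317, 0.064, 0.946, -0.024]
wrist_force: [-3.5, 4.2, -1.9]
opening: 0.0883
gripper_force: 2.5
```

>>> servo_tool:
  travel:
    - [0,-0.0025,0]
    - [0,0,0]
  rot:
    - [0,0,0]
    - [0,0,0]

```text
t: 15.95
position: [0.6177, -0.0416, 0.05]
orientation: [0.317, 0.064, 0.946, -0.024]
wrist_force: [-3.2, 4.8, -2.4]
opening: 0.0882
gripper_force: 3.0
```

>>> servo_tool:
  travel:
    - [0,-0.0025,0]
    - [0,0,0]
  rot:
    - [0,0,0]
    - [0,0,0]

```text
t: 16.2
position: [0.6175, -0.0418, 0.05]
orientation: [0.317, 0.063, 0.946, -0.023]
wrist_force: [-3.8, 6.2, -3.3]
opening: 0.0882
gripper_force: 3.6
```

```bash
python3 - <<'E'
from h import *
goto((-13,-52,49),37)
E
```

```text
t 16.2 coder [-11.7 -49.8  50. ] F [-4.6  5.6 -3.3] travel [ 0.0041 -0.0055  0.0001]
rot [-0.0004  0.0005  0.0016] world [ 0.61597626 -0.04381971  0.049     ]
```

>>> servo_tool:
  travel:
    - [0,-0.003,0]
    - [0,0,0]
    - [0,0,0]
  rot:
    - [0,0,0]
    - [0,0,0]
    - [0,0,0]

```text
t: 16.58
position: [0.6173, -0.042, 0.05]
orientation: [0.317, 0.062, 0.946, -0.023]
wrist_force: [-4.4, 7.8, -2.3]
opening: 0.0882
gripper_force: 4.4
```

```bash
python3 - <<'E'
from h import *
goto((-12,-46,50),37)
goto((-80,-46,50),37)
# box band in top view: dark-red mask, cast at lid height
C=cam("top"); im=snapshot("top"); hsv=cv2.cvtColor(im,cv2.COLOR_BGR2HSV)
m=((hsv[...,0]<15)&(hsv[...,1]>90)).astype(np.uint8)
n,_,st,ce=cv2.connectedComponentsWithStats(m)
for i in range(1,n):
    if st[i,4]>5 and 230<ce[i][0]<390 and 100<ce[i][1]<230: print(st[i],(RC.inv().apply(cast(C,ce[i],.056)-T0)*1e3).round(1))
E
```

```text
t 16.575 coder [-11.9 -50.   50. ] F [-5.5  7.1 -2.3] travel [ 0.0001  0.01   -0.0002]
rot [0.0001 0.0004 0.002 ] world [ 0.61779144 -0.0380141   0.05      ]
t 16.575 coder [-11.9 -50.   50. ] F [-5.5  7.1 -2.3] travel [ 0.1358  0.0109 -0.1026]
rot [0.0001 0.0004 0.002 ] world [ 0.55043679 -0.02866787  0.05      ]
```

The box is at the stop: a 1.2 mm command gave 0.2 mm of motion while the force rose. TCP y is -50, as predicted. I'll back off the pusher, then draw out forward so the flap comes down gently.

>>> servo_tool:
  travel:
    - [0,0.006,0]
    - [0,0.006,0]
    - [0,0.006,0]
    - [0.006,0,-0.0045]
    - [0.006,0,-0.0045]
    - [0.006,0,-0.0045]
    - [0.006,0,-0.0045]
    - [0.006,0,-0.0045]
    - [0.006,0,-0.0045]
    - [0.006,0,-0.0045]
  rot:
    - [0,0,0]
    - [0,0,0]
    - [0,0,0]
    - [0,0,0]
    - [0,0,0]
    - [0,0,0]
    - [0,0,0]
    - [0,0,0]
    - [0,0,0]
    - [0,0,0]

```text
t: 17.88
position: [0.5982, -0.0348, 0.0505]
orientation: [0.318, 0.064, 0.946, -0.024]
wrist_force: [0.2, -0.4, 0.7]
opening: 0.0882
gripper_force: 0.0
```

```bash
python3 - <<'E'
from h import *
goto((-90,-46,55),37)
E
```

```text
t 17.875 coder [-31.9 -45.6  50.5] F [ 0.2 -0.4  0.7] travel [ 0.1089 -0.0011 -0.0969]
rot [-0.0012  0.0012  0.0011] world [ 0.5405317  -0.02729343  0.055     ]
```

>>> servo_tool:
  travel:
    - [0.018,0,-0.014]
    - [0.018,0,-0.014]
    - [0.02,0,-0.016]
    - [0.02,0,-0.018]
    - [0.02,0,-0.018]
    - [0.0,0,-0.06]
    - [-0.03,0,-0.08]
    - [-0.03,0,-0.08]
    - [-0.03,0,-0.08]
    - [0,0,0]
  rot:
    - [0,0,0]
    - [0,0,0]
    - [0,0,0]
    - [0,0,0]
    - [0,0,0]
    - [0,0,0]
    - [0,0,0]
    - [0,0,0]
    - [0,0,0]
    - [0,0,0]

```text
t: 19.12
position: [0.5223, -0.0256, 0.1254]
orientation: [0.312, 0.07, 0.947, -0.025]
wrist_force: [0.2, 0.6, -0.3]
opening: 0.0879
gripper_force: 0.0
```

```bash
python3 - <<'E'
from h import *
goto((-90,-46,55),37)
C=cam("scene"); im=snapshot("scene"); hsv=cv2.cvtColor(im,cv2.COLOR_BGR2HSV)
# box dark-brown / band pixels, seen through the clear pane
m=((hsv[...,0]<18)&(hsv[...,1]>70)&(hsv[...,2]<140)).astype(np.uint8)
n,_,st,ce=cv2.connectedComponentsWithStats(m)
for i in range(1,n):
    if st[i,4]>3 and 240<ce[i][0]<410 and 170<ce[i][1]<300: print(st[i],(RC.inv().apply(cast(C,ce[i],.056)-T0)*1e3).round(1))
print("expect band",proj(C,RC.apply(np.array([[-25,-31,56],[-14,-31,56],[25,-31,56]])/1e3)+T0).round(1))
# lip edge: vertical intensity profile near infeed corner
g=cv2.cvtColor(im,cv2.COLOR_BGR2GRAY); print(g[178:204,[312,318,320]].T)
for th in(0,.09,.2):
    c,s=np.cos(th),np.sin(th); print(th,proj(C,RC.apply(np.array([[75-100*c-4*s,-5,60+100*s-4*c],[75-89*c-12*s,-5,60+89*s-12*c]])/1e3)+T0).round(1).tolist())
T=cam("top"); t=snapshot("top"); cv2.imwrite("pics/topend.png",t)
h2=cv2.cvtColor(t,cv2.COLOR_BGR2HSV); m=((h2[...,0]<18)&(h2[...,1]>70)).astype(np.uint8)
n,_,st,ce=cv2.connectedComponentsWithStats(m)
for i in range(1,n):
    if st[i,4]>3: print("top",st[i],(RC.inv().apply(cast(T,ce[i],.056)-T0)*1e3).round(1))
E
```

```text
t 19.125 coder [-108.2  -46.8  125.4] F [ 0.1  0.6 -0.3] travel [0.0681 0.0033 0.1685]
rot [-0.0033 -0.0027 -0.002 ] world [ 0.5405317  -0.02729343  0.055     ]
expect band [[309.1 193.2]
 [308.5 196.8]
 [306.2 210.2]]
[[ 79  88  87  87  89  88  88  85  87  88  90  88  88  93  95  96  95  94
  102 116 123 123 102 107 125 124]
 [ 75  78  76  77  80  78  76  83  88  87  89  89  89  91  94  95  98  94
   98 112 121 120 116 109 115 125]
 [ 76  76  78  77  78  78  78  85  89  88  88  88  89  90  93  96  95  94
   93 109 124 122 121 113 123 136]]
0 [[320.0, 194.1], [319.5, 199.8]]
0.09 [[320.0, 191.8], [319.5, 197.5]]
0.2 [[319.8, 189.3], [319.4, 195.0]]
top [415  92   2   3   4] [ 274.6 -223.2   56. ]
top [416  96   4  13  15] [ 250.1 -229.4   56. ]
top [419 113   2   8  11] [ 213.6 -237.3   56. ]
top [485 118  23   6  48] [ 224.8 -422.3   56. ]
top [474 121  10   4  22] [ 214.7 -379.8   56. ]
top [443 123  30   6  65] [ 202.1 -330.    56. ]
top [421 127  20   5  42] [ 186.6 -265.9   56. ]
top [ 71 138  20  25 386] [ 37.9 580.3  56. ]
top [ 32 140  26  25 479] [ 22.7 670.2  56. ]
top [  0
[... 607 characters left out ...]

top [330 204   4   2   5] [-27.  -47.5  56. ]
top [612 205  28  31 706] [  15.9 -733.2   56. ]
top [  0 208  20  24 422] [-150.7  717.8   56. ]
top [ 146  209   39   35 1003] [-123.5  341.5   56. ]
top [584 208  31  32 730] [-2.000e-01 -6.708e+02  5.600e+01]
top [556 212  31  31 726] [ -15.4 -607.4   56. ]
top [ 71 234  22  24 452] [-192.5  529.1   56. ]
top [ 31 237  27  25 556] [-211.   618.6   56. ]
top [  0 242  24  23 503] [-228.3  695.2   56. ]
top [626 244  14  31 319] [ -70.3 -750.4   56. ]
top [598 247  32  32 765] [ -85.7 -703.8   56. ]
top [570 250  31  32 758] [-100.9 -640.5   56. ]
top [263 252  13  10  74] [-165.1   83.8   56. ]
top [302 263   2   3   4] [-172.6    3.4   56. ]
```

The brown front of the box shows at y -16 and -47, centred near -31. The lip shading is at the 0.09–0.1 level, so the flap is resting on the box, and the hand is free. I'm handing in.

```bash
python3 -c "
from workcell import *
print(finish_job())"
```

```text
the job is handed in; nothing more can be done
None
```

The praline box was pushed home against the end stop, the flap came down on it, the hand is clear, and I handed the job in at about 19 s; no verdict came back, and the end check was by force and pixel readings because all 10 views were used.

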